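# Find the full box by feel and slide it to the back

## Task

Three closed boxes that look alike stand at the front of a rack; one is full and heavy, the other two nearly empty. Going from left to right, raise the near end of each box about a centimetre by the wooden block on its lid, hold it a second to feel its weight and set it down again, its far end staying on the rack; then slide the heavy box along its lane, gently and without lifting it clear, until it is fully home against the back stop. Leave the two light boxes where they stood and do not disturb the other things on the bench.

Things in the scene. Friction and masses are not known exactly. Their poses are not given: they have to be found in the camera images.
- rack: fixed plywood rack, base board 300 (along its lanes) x 406 x 10 mm, with three parallel open-fronted lanes 132 mm apart centre to centre, each 122 mm wide between 10 mm dividers standing 27 mm above the board. Lane floors are 10 mm above the bench. Origin under the centre of the board; x along the lanes away from the robot to the back stop, y to the left, z up.
- back_stop: fixed wooden rail 16 x 406 x 32 mm across the far end of all three lanes. Origin on the lower edge of its front face (towards the robot), midway along; x points away from the robot along the lanes, so things in the lanes have negative x in its frame. Sliding a box along its lane takes up to about 1.2 times its weight in friction.
- box_left: closed maple box, fixed lid, 194 mm long (along the lane), 114 wide, 66 high, in the left lane as the robot sees it, 50 to 80 mm short of the back stop. Origin mid underside; y along the lane to its far end, z up. 0.93 kg if heavy, else 0.36. Tipped by its block it takes about 6.7 N upward (heavy) or 2.2 N; a firm grip will not let it pivot: turn the tool with it.
- grip_left (a point): middle of the upright dark wooden grip block (20 mm across the lane, 44 along it, 34 high) fixed on the lid at the near end of the left box: pinch it across the lane from above. The point is 19 mm above the lid, 15 below the block's top, 84 above the box's underside and 165 along the lane from the far end, about whose lower edge the box tips.
- far_end_left (a point): lower edge of the far end wall of the left box, midway across; it meets the front face of the back stop when the box is home (the lid overhangs this wall by 2 mm, above the stop).
- box_middle: closed maple box, fixed lid, 194 mm long (along the lane), 114 wide, 66 high, in the middle lane as the robot sees it, 50 to 80 mm short of the back stop. Origin mid underside; y along the lane to its far end, z up. 0.93 kg if heavy, else 0.36. Tipped by its block it takes about 6.7 N upward (heavy) or 2.2 N; a firm grip will not let it pivot: turn the tool with it.
- grip_middle (a point): middle of the upright dark wooden grip block (20 mm across the lane, 44 along it, 34 high) fixed on the lid at the near end of the middle box: pinch it across the lane from above. The point is 19 mm above the lid, 15 below the block's top, 84 above the box's underside and 165 along the lane from the far end, about whose lower edge the box tips.
- far_end_middle (a point): lower edge of the far end wall of the middle box, midway across; it meets the front face of the back stop when the box is home (the lid overhangs this wall by 2 mm, above the stop).
- box_right: closed maple box, fixed lid, 194 mm long (along the lane), 114 wide, 66 high, in the right lane as the robot sees it, 50 to 80 mm short of the back stop. Origin mid underside; y along the lane to its far end, z up. 0.93 kg if heavy, else 0.36. Tipped by its block it takes about 6.7 N upward (heavy) or 2.2 N; a firm grip will not let it pivot: turn the tool with it.
- grip_right (a point): middle of the upright dark wooden grip block (20 mm across the lane, 44 along it, 34 high) fixed on the lid at the near end of the right box: pinch it across the lane from above. The point is 19 mm above the lid, 15 below the block's top, 84 above the box's underside and 165 along the lane from the far end, about whose lower edge the box tips.
- far_end_right (a point): lower edge of the far end wall of the right box, midway across; it meets the front face of the back stop when the box is home (the lid overhangs this wall by 2 mm, above the stop).
- glue_bottle: loose glue bottle, 58 mm diameter, 164 mm high, standing on the bench at the right; origin under its centre. Leave it alone.
- sand_block: loose cork-brown sanding block 45 x 85 x 28 mm on the bench at the right front; origin under its centre. Leave it alone.
- wax_pot: loose round pot, 91 mm diameter, 44 mm high, on the bench at the left; origin under its centre. Leave it alone.

How it is judged:
On the way, in this order (a step that is already met when the one before it is completed fails the run):
1. the near end of the left box is raised (tilt over 1.4 degrees) and held for half a second, its far end still down (angle between box_left's own z axis and vertical above 0.025 rad and height (world z) of box_left below 0.03 m), for 0.5 s.
2. the near end of the middle box is raised (tilt over 1.4 degrees) and held for half a second, its far end still down (angle between box_middle's own z axis and vertical above 0.025 rad and height (world z) of box_middle below 0.03 m), for 0.5 s.
3. the near end of the right box is raised (tilt over 1.4 degrees) and held for half a second, its far end still down (angle between box_right's own z axis and vertical above 0.025 rad and height (world z) of box_right below 0.03 m), for 0.5 s.
4. the heavy box, and no other, stands home against the back stop, let go ((((x of far_end_left in the frame of back_stop above -0.004 m and contact force between box_left and rack above 7 N) and contact force between the fingers and box_left below 0.5 N) or ((x of far_end_middle in the frame of back_stop above -0.004 m and contact force between box_middle and rack above 7 N) and contact force between the fingers and box_middle below 0.5 N) or ((x of far_end_right in the frame of back_stop above -0.004 m and contact force between box_right and rack above 7 N) and contact force between the fingers and box_right below 0.5 N))), for 0.2 s.
At the end, for the whole second after the job is handed in: The heavy box is flat on the rack with its far end within 4 mm of the back stop; the two light boxes stand flat within 20 mm of where they started; all boxes at rest on the lane floors and let go ((((x of far_end_left in the frame of back_stop above -0.004 m and contact force between box_left and rack above 7 N) and distance of each of box_middle, box_right from where it was at the start of the episode below 0.02 m) or ((x of far_end_middle in the frame of back_stop above -0.004 m and contact force between box_middle and rack above 7 N) and distance of each of box_left, box_right from where it was at the start of the episode below 0.02 m) or ((x of far_end_right in the frame of back_stop above -0.004 m and contact force between box_right and rack above 7 N) and distance of each of box_left, box_middle from where it was at the start of the episode below 0.02 m)) and angle between each of box_left, box_middle, box_right's own z axis and vertical below 0.02 rad and linear speed of each of box_left, box_middle, box_right below 0.01 m/s and height (world z) of each of box_left, box_middle, box_right below 0.013 m); the robot touches nothing.
It fails at once if a box is tipped more than 9 degrees (angle between any of box_left, box_middle, box_right's own z axis and vertical above 0.157 rad).
It fails at once if a box is lifted clear of the rack (its underside centre more than 22 mm above the base board) (height (world z) of any of box_left, box_middle, box_right above 0.032 m).
It fails at once if a box is rammed against the back stop with more than 20 N (contact force between any of box_left, box_middle, box_right and back_stop above 20 N).
It fails at once if the glue bottle, sanding block or wax pot is moved more than 30 mm (distance of any of glue_bottle, sand_block, wax_pot from where it was at the start of the episode above 0.03 m).
It also fails if it takes over 70 s, if anything falls off the work surface, if the arm or the gripper's body presses on something with over 40 N, if the wrist force passes 120 N, or if a joint passes its speed limit or range.

## Robot

A 6-joint arm with a two-finger parallel gripper is mounted at the origin on a cart in front of the work surface, level with it; the furniture and walls round the work are solid. World frame = base frame: x ahead of the robot, y to its left, z up, the work surface at z = 0. Lengths are in m, angles in rad, forces in N, time in s.
With the tool pointing down it reaches from about 0.35 to 0.975 m from the base axis. Payload 4.9 kg.
Tool frame: the origin (TCP) lies at the very end of the fingers, on their centre line; the grasp point (between the pads) lies 19 mm behind it; z points along the fingers, y is the line along which they close (so a half turn about z gives the same grasp; the last joint's range is limited). The gripper opens to 85 mm and grips with 20 to 120 N. Pads are 22 mm wide; open, the fingers measure 114 mm over their backs; the gripper's body (76 mm by 85 mm) begins 54 mm behind the grasp point. The pads swing forward as they close: fully open they stand 13 mm farther back than shut.
Start: joints at [-1.256, 0.053, 1.613, -0, 1.476, -0.119], TCP at [0.263, -0.567, 0.231] pointing down, gripper open.
Joint ranges: [-3.01, 3.01], [-1.01, 2.22], [0.06, 2.58], [-1.02, 4.17], [0.09, 2.62], [-3.14, 3.14]. Speed limits (rad/s): [2.57, 2.57, 3.14, 3.14, 3.14, 3.14].

## Interface

Orientations are given as a unit quaternion [w, x, y, z].
In Python, from plant import manip gives the robot as it stands.
- The arm moves only by the tool play_rows, never from a script. Its argument "series" is a list that holds one entry, the list of rows, each a list of 7 numbers: the shift along the world's x, y, z in m, then the turn, a rotation vector about the world's x, y, z in degrees, then the opening, from 0 (shut) to 1 (fully open). In form: [[[dx, dy, dz, rx, ry, rz, grip], ...]]. A call has 1 to 10 rows; each row shifts and turns the commanded pose from where the row before left it; what a row does not reach is not made up. A row lasts 1/10 s, in which the tool goes at most 50 mm and 8.59 degrees, less where a joint would pass 70% of its speed; a pose out of reach is approached as far as the arm can. A call with a gripper value outside its range is refused whole. The fingers move at their own pace and stop on an object; the grip force is fixed at half the most. Time passes only in rows, so rows that do not move let the fingers close. It gives the time, the measured TCP pose, the force, the opening and the grip force at its end, in the units of the state.
- manip.state(): the state, without advancing time (a new reading comes with each control period).
- manip.grab_frame(name): name is "scene" or "top"; returns a dict with "frame" (420x560x3 uint8, blue, green, red), "mtx" (3x3 intrinsics, pixels), "R" (3x3) and "t" (3): a world point X has camera coordinates R X + t. Camera axes: x right, y down, z forward; pixel columns grow to the right and rows downward; lengths in m; the calibration is good to about 2 mm. A picture is of the moment at which its call begins. There is no depth.
- manip.job_done(): hands the job in; it is judged then, once.
The state is a dict: "time": time; "joint_pos": joint angles; "joint_vel": joint speeds; "joint_efforts": joint torques, N m; "tool_pos": TCP position; "tool_rot": TCP orientation; "contact_force": force on the tool from outside, world axes, zero at the start; "ft_torque": the same for the moment, N m; "gripper_width": opening from 0.0 (shut) to 1.0 (fully open); "grasp_force": force on a finger pad.
Only numpy, scipy, OpenCV 4.12 (cv2) and the standard library are available. Lean on these libraries where they do the work, as an engineer would, in place of code of your own. Each camera call takes 0.05 s, during which the arm holds its last target. There are 200 camera calls.

## Working session

There is one attempt and no reset: what is moved stays moved. The work goes in short steps, Python scripts to look and compute and a tool call to move; the robot and the scene stay as the last step left them, time stands still between calls to the robot, and variables do not carry over. Pictures are saved under pics/ and viewed, at most 10 in all, crops included, and the job is handed in when it is done.

Besides the shell and the picture viewer there is one more tool, called after "Request:" in YAML: its name, and indented under it one key for each argument. play_rows: Moves the arm, as the interface text tells. Its arguments: {"type":"object","properties":{"series":{"type":"array"}},"required":["series"]}

```bash
mkdir -p pics; cat > h.py <<'E'
import numpy as np, cv2, pickle
from plant import manip
def grab(n,save=None):
    f=manip.grab_frame(n)
    if save: cv2.imwrite('pics/'+save,f['frame'])
    return f
def ray(f,u,v,z):
    K,R,t=[np.array(f[k],float) for k in('mtx','R','t')]
    c=-R.T@t; d=R.T@np.linalg.solve(K,[u,v,1])
    return c+d*(z-c[2])/d[2]
E
python3 - <<'E'
from h import *
for n in('scene','top'):
    f=grab(n,n+'0.png'); pickle.dump(f,open(n+'.pkl','wb')); print(n,-np.array(f['R']).T@np.array(f['t']))
print(manip.state())
E
```

```text
scene [-0.28516003  0.95197745  0.97711439]
top [ 0.49257058 -0.00570852  1.21253116]
{'time': 0.1, 'joint_pos': array([-1.25601347e+00,  5.33211445e-02,  1.61417791e+00, -1.22937639e-05,
        1.47598420e+00, -1.18989274e-01]), 'joint_vel': array([ 1.32010092e-03, -1.55944037e-03, -3.77807952e-03, -4.22051535e-05,
       -6.71675611e-04,  8.44450985e-04]), 'joint_efforts': array([ 2.81880975e-04, -3.94905710e+01, -3.71361601e+01, -1.21551388e-04,
        3.89425404e-03,  1.00727542e-05]), 'tool_pos': array([ 0.26251133, -0.5665705 ,  0.23015449]), 'tool_rot': array([-9.40175395e-04,  9.76571707e-01,  2.15190167e-01, -9.84834758e-05]), 'contact_force': array([-0.45876325,  0.43519068, -0.71430389]), 'ft_torque': array([ 0.02844195, -0.00346057, -0.06490137]), 'grasp_force': 0.0, 'gripper_width': 0.9981710675130455}
```

View pics/top0.png

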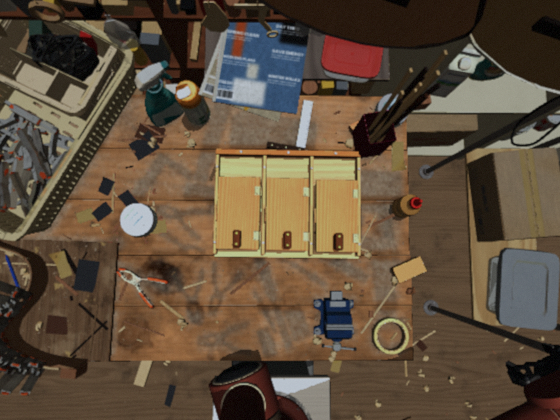

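View pics/scene0.png

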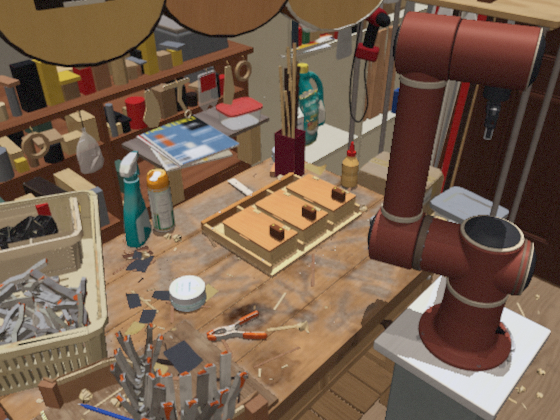

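The top view shows the rack (pixels 215–361 × 150–258) with dark blocks near (237,239), (287,240) and (339,241). The other items are clear of it. I'll measure the blocks, the lids and the stop next.

```bash
python3 - <<'E'
from h import *
f=pickle.load(open('top.pkl','rb')); im=f['frame']
roi=im[145:262,210:366]
cv2.imwrite('pics/crop.png',cv2.resize(roi,None,fx=5,fy=5,interpolation=cv2.INTER_CUBIC))
g=im.max(2); m=((g<125)).astype(np.uint8); m[:222]=0;m[252:]=0;m[:,:225]=0;m[:,352:]=0
n,l,s,c=cv2.connectedComponentsWithStats(m)
for i in range(1,n):
    if s[i,4]>30: print(s[i],c[i],ray(f,*c[i],0.109)); 
for k,p in dict(stopL=(216,151),stopR=(360,151),frontL=(215,257),frontR=(360,256)).items(): print(k,ray(f,*p,0.037))
E
```

```text
[264 222   2  30  31] [264.96774194 236.03225806] [0.53232887 0.01813899 0.109     ]
[313 222   4  30  90] [314.01111111 236.82222222] [ 0.53042495 -0.10815118  0.109     ]
[232 230   9  20 136] [236.38970588 239.20588235] [0.5241232  0.09140265 0.109     ]
[282 231   9  18 133] [286.18796992 240.03007519] [ 0.52212132 -0.03643968  0.109     ]
[333 233  10  19 164] [337.35365854 241.80487805] [ 0.51767276 -0.1682749   0.109     ]
stopL [0.77167927 0.15732293 0.037     ]
stopR [ 0.77357851 -0.24594138  0.037     ]
frontL [0.47785213 0.15526065 0.037     ]
frontR [ 0.48062064 -0.24052068  0.037     ]
```

View pics/crop.png

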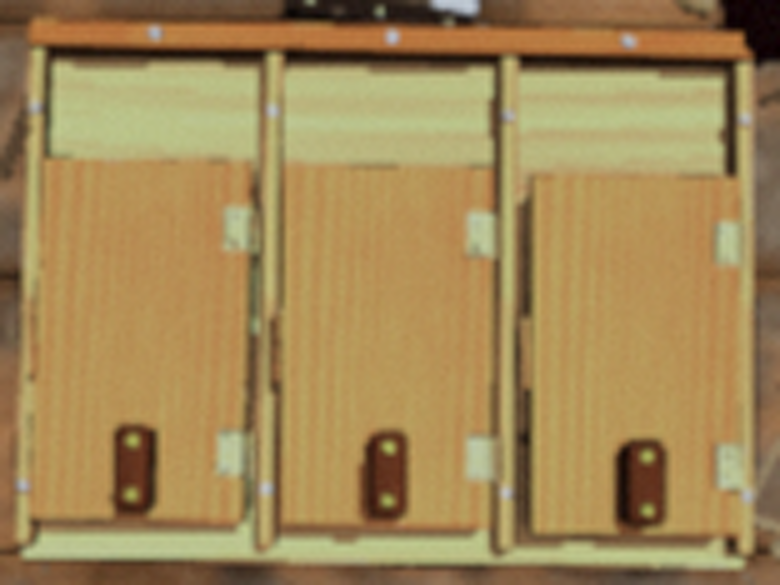

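Crop (×5, offset 210,145): screwed block tops are centred at crop (134,469), (388,475) and (646,483). The lid far edges are at rows about 158/165/176 and the stop at rows 20–60. Everything has a slight clockwise yaw.

```bash
python3 - <<'E'
from h import *
f=pickle.load(open('top.pkl','rb'))
def P(c,z): return ray(f,210+(c[0]+.5)/5-.5,145+(c[1]+.5)/5-.5,z)
for n,b,fl,fr,s in(('L',(134,469),(50,158),(250,161),(155,46)),('M',(388,475),(285,165),(492,167),(390,52)),('R',(646,483),(533,176),(738,176),(628,57))):
    B=P(b,.109);l=P(fl,.076);r=P(fr,.076);S=P(s,.042)
    d=r-l; print(n,'block',B.round(4),'far lid',l.round(4),r.round(4),'stop',S.round(4),'yaw',np.degrees(np.arctan2(d[0],-d[1])))
a,b=P((38,50),.037),P((25,540),.037); print('div',a-b)
a,b=P((510,60),.037),P((505,545),.037); print('div',a-b)
a,b=P((20,545),.01),P((742,562),.01); print('front',a,b,b-a)
a,b=P((30,20),.042),P((745,35),.042); print('stopback',a,b,b-a)
# scene blocks
f=pickle.load(open('scene.pkl','rb')); im=f['frame']
m=(im.max(2)<95).astype(np.uint8); n,l,s,c=cv2.connectedComponentsWithStats(m[195:245,260:350])
for i in range(1,n):
    if s[i,4]>25: print(s[i],c[i]+[260,195],ray(f,*(c[i]+[260,195]),.094))
E
```

```text
L block [0.5262 0.0914 0.109 ] far lid [0.6936 0.1412 0.076 ] [0.6923 0.034  0.076 ] stop [0.7629 0.0883 0.042 ] yaw -0.66639508358325
M block [ 0.5232 -0.039   0.109 ] far lid [0.6902 0.0152 0.076 ] [ 0.6895 -0.0962  0.076 ] stop [ 0.7601 -0.0424  0.042 ] yaw -0.35817697754831335
R block [ 0.5192 -0.172   0.109 ] far lid [ 0.6847 -0.1182  0.076 ] [ 0.6851 -0.2289  0.076 ] stop [ 0.7578 -0.1752  0.042 ] yaw 0.197130614084153
div [ 0.27171367 -0.00272304  0.        ]
div [ 0.26984999 -0.00456503  0.        ]
front [0.48691721 0.16300047 0.01      ] [ 0.47756403 -0.24024474  0.01      ] [-0.00935318 -0.40324521  0.        ]
stopback [0.77728727 0.15784907 0.042     ] [ 0.77065504 -0.24096025  0.042     ] [-0.00663224 -0.39880932  0.        ]
[72  0 13  7 70] [338.75714286 197.35714286] [ 0.50442152 -0.15654102  0.094     ]
[ 42  13  14  12 115] [308.47826087 213.83478261] [ 0.51525671 -0.02912407  0.094     ]
[ 10  32  14  14 114] [276.50877193 233.8245614 ] [0.51765735 0.1023325  0.094     ]
```

Request:
play_rows:
  series:
    - [[0.0146, 0.0366, 0, 0, 0, -1.4, 1], [0.0146, 0.0366, 0, 0, 0, -1.4, 1], [0.0146, 0.0366, 0, 0, 0, -1.4, 1], [0.0146, 0.0366, 0, 0, 0, -1.4, 1], [0.0146, 0.0366, 0, 0, 0, -1.4, 1], [0.0146, 0.0366, 0, 0, 0, -1.4, 1], [0.0146, 0.0366, 0, 0, 0, -1.4, 1], [0.0146, 0.0366, 0, 0, 0, -1.4, 1], [0.0146, 0.0366, 0, 0, 0, -1.4, 1], [0.0146, 0.0366, 0, 0, 0, -1.4, 1]]

```text
time: 1.1
tool_pos: [0.4088, -0.1994, 0.2309]
tool_rot: [-0.0, 0.996, 0.094, -0.0]
contact_force: [1.2, -0.2, -0.9]
gripper_width: 1.002
grasp_force: 0.0
```

Request:
play_rows:
  series:
    - [[0.0146, 0.0366, -0.005, 0, 0, -1.5, 1], [0.0146, 0.0366, -0.005, 0, 0, -1.5, 1], [0.0146, 0.0366, -0.005, 0, 0, -1.5, 1], [0.0146, 0.0366, -0.005, 0, 0, -1.5, 1], [0.0146, 0.0366, -0.005, 0, 0, -1.5, 0.7], [0.0146, 0.0366, -0.005, 0, 0, -1.5, 0.7], [0.0146, 0.0366, -0.005, 0, 0, -1.5, 0.7], [0.0146, 0.0366, -0.005, 0, 0, -1.5, 0.7], [0, 0, 0, 0, 0, 0, 0.7], [0, 0, 0, 0, 0, 0, 0.7]]

```text
time: 2.1
tool_pos: [0.525, 0.0923, 0.1905]
tool_rot: [0.0, 1.0, -0.009, -0.001]
contact_force: [-0.3, 0.8, -0.1]
gripper_width: 0.699
grasp_force: 0.0
```

Request:
play_rows:
  series:
    - [[0, -0.001, -0.015, 0, 0, 0, 0.7], [0, 0, -0.02, 0, 0, 0, 0.7], [0, 0, -0.02, 0, 0, 0, 0.7], [0, 0, -0.01, 0, 0, 0, 0.7], [0, 0, 0, 0, 0, 0, 0.7], [0, 0, 0, 0, 0, 0, 0.7]]

```text
time: 2.7
tool_pos: [0.5256, 0.0901, 0.1266]
tool_rot: [0.0, 1.0, -0.01, 0.0]
contact_force: [-0.1, -0.1, 0.4]
gripper_width: 0.702
grasp_force: 0.0
```

```bash
python3 - <<'E'
from h import *
f=grab('scene'); cv2.imwrite('pics/s1.png',cv2.resize(f['frame'][120:280,190:390],None,fx=4,fy=3.75,interpolation=2)[:600])
E
```

```text
(no output)
```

View pics/s1.png

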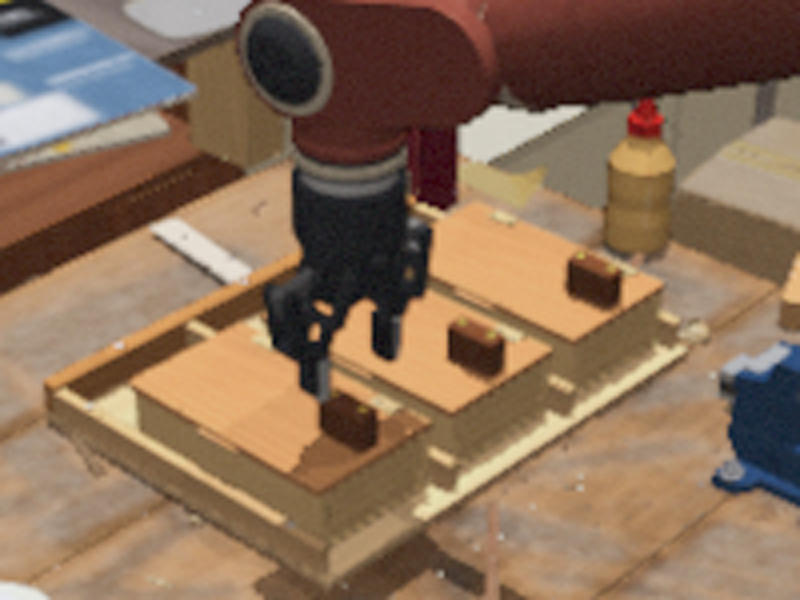

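The fingers straddle the left block: tips are at about (315,395) and (388,355), with the block top at (350,403). Next I'll descend and grip.

Request:
play_rows:
  series:
    - [[0, 0.001, -0.015, 0, 0, 0, 0.7], [0, 0, -0.015, 0, 0, 0, 0.7], [0, 0, -0.008, 0, 0, 0, 0.7], [0, 0, -0.005, 0, 0, 0, 0.7], [0, 0, 0, 0, 0, 0, 0.7], [0, 0, 0, 0, 0, 0, 0.4]]

```text
time: 3.35
tool_pos: [0.5256, 0.0917, 0.0833]
tool_rot: [0.0, 1.0, -0.01, 0.0]
contact_force: [0.3, 0.3, 0.2]
gripper_width: 0.544
grasp_force: 0.0
```

Request:
play_rows:
  series:
    - [[0, 0, 0, 0, 0, 0, 0], [0, 0, 0, 0, 0, 0, 0], [0, 0, 0, 0, 0, 0, 0], [0, 0, 0, 0, 0, 0, 0], [0, 0, 0, 0, 0, 0, 0], [0, 0, 0, 0, 0, 0, 0]]

```text
time: 3.95
tool_pos: [0.5261, 0.0918, 0.0842]
tool_rot: [-0.0, 1.0, -0.01, 0.001]
contact_force: [-0.2, 0.6, 5.7]
gripper_width: 0.221
grasp_force: 61.4
```

Request:
play_rows:
  series:
    - [[0.0007, 0, 0.0017, 0, 0.58, 0, 0], [0.0007, 0, 0.0017, 0, 0.58, 0, 0], [0.0007, 0, 0.0017, 0, 0.58, 0, 0], [0.0008, 0, 0.0016, 0, 0.58, 0, 0], [0.0008, 0, 0.0016, 0, 0.58, 0, 0], [0, 0, 0, 0, 0, 0, 0], [0, 0, 0, 0, 0, 0, 0], [0, 0, 0, 0, 0, 0, 0]]

```text
time: 4.75
tool_pos: [0.5293, 0.0917, 0.0915]
tool_rot: [0.0, 1.0, -0.01, -0.025]
contact_force: [1.4, -0.7, -1.2]
gripper_width: 0.224
grasp_force: 60.8
```

Request:
play_rows:
  series:
    - [[0, 0, 0, 0, 0, 0, 0], [0, 0, 0, 0, 0, 0, 0], [0, 0, 0, 0, 0, 0, 0], [0, 0, 0, 0, 0, 0, 0], [0, 0, 0, 0, 0, 0, 0], [0, 0, 0, 0, 0, 0, 0]]

```text
time: 5.35
tool_pos: [0.5292, 0.0917, 0.0916]
tool_rot: [0.0, 1.0, -0.01, -0.025]
contact_force: [1.8, 0.4, -1.1]
gripper_width: 0.22
grasp_force: 60.8
```

```bash
python3 - <<'E'
from h import *
s=manip.state(); print(s['contact_force'],s['ft_torque'],s['tool_rot'])
f=grab('scene'); cv2.imwrite('pics/s2.png',cv2.resize(f['frame'][170:280,190:390],None,fx=4,fy=4,interpolation=2))
E
```

```text
[ 1.80401953  0.42365405 -1.10781669] [ 0.03281182 -0.65061277  0.03980055] [ 2.87420274e-04  9.99630114e-01 -9.98255823e-03 -2.52962811e-02]
```

View pics/s2.png

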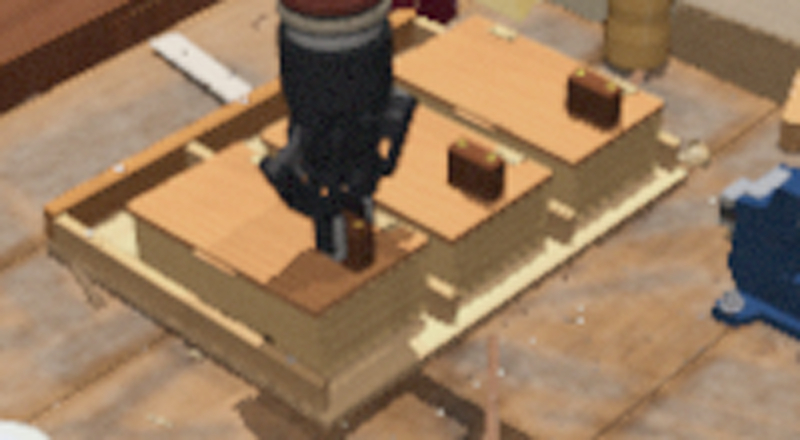

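The block is held and the near lid corner has risen about 2 px, to (320,316). Vertical load is only about 1 N, so this one is likely light. Setting it down.

Request:
play_rows:
  series:
    - [[-0.0008, 0, -0.0016, 0, -0.58, 0, 0], [-0.0008, 0, -0.0016, 0, -0.58, 0, 0], [-0.0007, 0, -0.0017, 0, -0.58, 0, 0], [-0.0007, 0, -0.0017, 0, -0.58, 0, 0], [-0.0007, 0, -0.0017, 0, -0.58, 0, 0], [0, 0, 0, 0, 0, 0, 0], [0, 0, 0, 0, 0, 0, 0.5], [0, 0, 0, 0, 0, 0, 0.7], [0, 0, 0, 0, 0, 0, 0.7], [0, 0, 0, 0, 0, 0, 0.7]]

```text
time: 6.4
tool_pos: [0.5251, 0.0917, 0.0828]
tool_rot: [0.0, 1.0, -0.01, -0.001]
contact_force: [-1.0, -0.2, 0.5]
gripper_width: 0.702
grasp_force: 0.0
```

Request:
play_rows:
  series:
    - [[0, 0, 0.01, 0, 0, 0, 0.7], [0, 0, 0.02, 0, 0, 0, 0.7], [0, 0, 0.02, 0, 0, 0, 0.7], [-0.001, -0.035, 0, 0, 0, 0, 0.7], [-0.001, -0.035, 0, 0, 0, 0, 0.7], [-0.001, -0.035, 0, 0, 0, 0, 0.7], [0, -0.026, 0, 0, 0, 0, 0.7], [0, 0, 0, 0, 0, 0, 0.7], [0, 0, 0, 0, 0, 0, 0.7]]

```text
time: 7.3
tool_pos: [0.5227, -0.0395, 0.1339]
tool_rot: [-0.0, 1.0, -0.011, 0.0]
contact_force: [0.0, -0.2, -1.0]
gripper_width: 0.703
grasp_force: 0.0
```

Request:
play_rows:
  series:
    - [[0, 0, -0.02, 0, 0, 0, 0.7], [0, 0, -0.015, 0, 0, 0, 0.7], [0, 0, -0.009, 0, 0, 0, 0.7], [0, 0, -0.005, 0, 0, 0, 0.7], [0, 0, 0, 0, 0, 0, 0.7], [0, 0, 0, 0, 0, 0, 0], [0, 0, 0, 0, 0, 0, 0], [0, 0, 0, 0, 0, 0, 0], [0, 0, 0, 0, 0, 0, 0], [0, 0, 0, 0, 0, 0, 0]]

```text
time: 8.3
tool_pos: [0.5231, -0.0394, 0.0853]
tool_rot: [0.0, 1.0, -0.01, 0.001]
contact_force: [-0.8, -0.1, 4.5]
gripper_width: 0.225
grasp_force: 59.3
```

Request:
play_rows:
  series:
    - [[0, 0, 0, 0, 0, 0, 0], [0, 0, 0, 0, 0, 0, 0]]

```text
time: 8.5
tool_pos: [0.5231, -0.0394, 0.0853]
tool_rot: [0.0, 1.0, -0.01, 0.001]
contact_force: [-0.8, 0.9, 5.6]
gripper_width: 0.215
grasp_force: 59.5
```

Request:
play_rows:
  series:
    - [[0.0007, 0, 0.0017, 0, 0.58, 0, 0], [0.0007, 0, 0.0017, 0, 0.58, 0, 0], [0.0007, 0, 0.0017, 0, 0.58, 0, 0], [0.0008, 0, 0.0016, 0, 0.58, 0, 0], [0.0008, 0, 0.0016, 0, 0.58, 0, 0], [0, 0, 0, 0, 0, 0, 0], [0, 0, 0, 0, 0, 0, 0], [0, 0, 0, 0, 0, 0, 0]]

```text
time: 9.3
tool_pos: [0.5263, -0.0393, 0.0925]
tool_rot: [0.0, 1.0, -0.01, -0.025]
contact_force: [1.5, 0.7, -0.6]
gripper_width: 0.227
grasp_force: 58.8
```

Request:
play_rows:
  series:
    - [[0, 0, 0, 0, 0, 0, 0], [0, 0, 0, 0, 0, 0, 0], [0, 0, 0, 0, 0, 0, 0], [0, 0, 0, 0, 0, 0, 0], [0, 0, 0, 0, 0, 0, 0], [0, 0, 0, 0, 0, 0, 0]]

```text
time: 9.9
tool_pos: [0.5262, -0.0393, 0.0926]
tool_rot: [0.0, 1.0, -0.01, -0.025]
contact_force: [1.9, 0.4, -0.1]
gripper_width: 0.222
grasp_force: 58.8
```

```bash
python3 - <<'E'
from h import *
for i in range(3):
    s=manip.state(); print(s['contact_force'],s['ft_torque'],s['tool_rot']); f=grab('scene')
cv2.imwrite('pics/s3.png',cv2.resize(f['frame'][170:280,190:390],None,fx=4,fy=4,interpolation=2))
E
```

```text
[ 1.88363696  0.36800703 -0.0565665 ] [ 0.0397689  -0.69846619 -0.05639872] [ 2.28638154e-04  9.99630059e-01 -1.00025677e-02 -2.52911279e-02]
[ 1.77270282 -0.50331477 -0.92072874] [ 0.12197076 -0.67166061 -0.06786327] [ 2.36120431e-04  9.99629322e-01 -9.99842215e-03 -2.53218313e-02]
[ 1.5006903   0.43522425 -0.85249606] [ 0.04502589 -0.63460444 -0.05342409] [ 2.50230801e-04  9.99629375e-01 -9.97747211e-03 -2.53278688e-02]
```

View pics/s3.png

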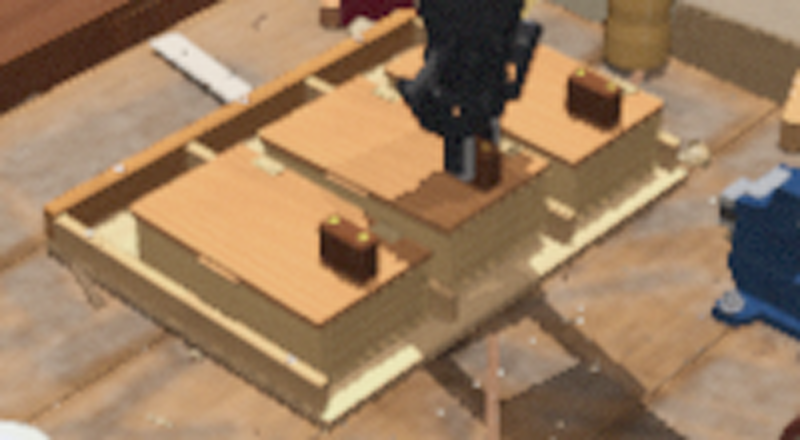

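The left box sits back down (corner at 320,323) and the middle one is tilted (corner at 450,232). The middle load matches the left, so it is also light.

Request:
play_rows:
  series:
    - [[-0.0008, 0, -0.0016, 0, -0.58, 0, 0], [-0.0008, 0, -0.0016, 0, -0.58, 0, 0], [-0.0007, 0, -0.0017, 0, -0.58, 0, 0], [-0.0007, 0, -0.0017, 0, -0.58, 0, 0], [-0.0007, 0, -0.0017, 0, -0.58, 0, 0], [0, 0, 0, 0, 0, 0, 0], [0, 0, 0, 0, 0, 0, 0.5], [0, 0, 0, 0, 0, 0, 0.7], [0, 0, 0, 0, 0, 0, 0.7], [0, 0, 0, 0, 0, 0, 0.7]]

```text
time: 11.05
tool_pos: [0.5221, -0.0392, 0.0838]
tool_rot: [-0.0, 1.0, -0.01, -0.001]
contact_force: [0.2, -0.6, 0.5]
gripper_width: 0.703
grasp_force: 0.0
```

Request:
play_rows:
  series:
    - [[0, 0, 0.01, 0, 0, 0, 0.7], [0, 0, 0.02, 0, 0, 0, 0.7], [0, 0, 0.02, 0, 0, 0, 0.7], [-0.001, -0.035, 0, 0, 0, 0, 0.7], [-0.001, -0.035, 0, 0, 0, 0, 0.7], [-0.001, -0.035, 0, 0, 0, 0, 0.7], [-0.001, -0.0275, 0, 0, 0, 0, 0.7], [0, 0, 0, 0, 0, 0, 0.7], [0, 0, 0, 0, 0, 0, 0.7]]

```text
time: 11.95
tool_pos: [0.5186, -0.172, 0.1348]
tool_rot: [-0.0, 1.0, -0.011, 0.0]
contact_force: [0.5, 0.3, 0.5]
gripper_width: 0.698
grasp_force: 0.0
```

Request:
play_rows:
  series:
    - [[0, 0, -0.02, 0, 0, 0, 0.7], [0, 0, -0.015, 0, 0, 0, 0.7], [0, 0, -0.009, 0, 0, 0, 0.7], [0, 0, -0.005, 0, 0, 0, 0.7], [0, 0, 0, 0, 0, 0, 0.7], [0, 0, 0, 0, 0, 0, 0], [0, 0, 0, 0, 0, 0, 0], [0, 0, 0, 0, 0, 0, 0], [0, 0, 0, 0, 0, 0, 0], [0, 0, 0, 0, 0, 0, 0]]

```text
time: 12.95
tool_pos: [0.5191, -0.1725, 0.0864]
tool_rot: [0.001, 1.0, -0.01, 0.001]
contact_force: [-1.0, -1.6, 4.5]
gripper_width: 0.221
grasp_force: 60.3
```

Request:
play_rows:
  series:
    - [[0, 0, 0, 0, 0, 0, 0], [0, 0, 0, 0, 0, 0, 0]]

```text
time: 13.15
tool_pos: [0.519, -0.1725, 0.0864]
tool_rot: [0.001, 1.0, -0.01, 0.001]
contact_force: [-1.4, -3.2, 5.4]
gripper_width: 0.219
grasp_force: 60.4
```

Request:
play_rows:
  series:
    - [[0.0007, 0, 0.0017, 0, 0.58, 0, 0], [0.0007, 0, 0.0017, 0, 0.58, 0, 0], [0.0007, 0, 0.0017, 0, 0.58, 0, 0], [0.0008, 0, 0.0016, 0, 0.58, 0, 0], [0.0008, 0, 0.0016, 0, 0.58, 0, 0], [0, 0, 0, 0, 0, 0, 0], [0, 0, 0, 0, 0, 0, 0], [0, 0, 0, 0, 0, 0, 0]]

```text
time: 13.95
tool_pos: [0.5221, -0.1715, 0.0931]
tool_rot: [-0.0, 1.0, -0.01, -0.025]
contact_force: [1.3, -1.6, -7.5]
gripper_width: 0.217
grasp_force: 59.0
```

Request:
play_rows:
  series:
    - [[0, 0, 0, 0, 0, 0, 0], [0, 0, 0, 0, 0, 0, 0], [0, 0, 0, 0, 0, 0, 0], [0, 0, 0, 0, 0, 0, 0], [0, 0, 0, 0, 0, 0, 0], [0, 0, 0, 0, 0, 0, 0]]

```text
time: 14.55
tool_pos: [0.5221, -0.1717, 0.0935]
tool_rot: [0.0, 1.0, -0.01, -0.025]
contact_force: [1.5, -1.7, -7.0]
gripper_width: 0.223
grasp_force: 58.8
```

```bash
python3 - <<'E'
from h import *
for i in range(3):
    s=manip.state(); print(s['contact_force'],s['ft_torque'],s['tool_rot']); f=grab('scene')
cv2.imwrite('pics/s4.png',cv2.resize(f['frame'][170:280,190:390],None,fx=4,fy=4,interpolation=2))
E
```

```text
[ 1.45077436 -1.6637452  -7.00246599] [-0.06227913 -0.38462643 -0.16385535] [ 1.33568745e-04  9.99628198e-01 -9.91523479e-03 -2.53995216e-02]
[ 0.31041976 -1.46967764 -7.7146258 ] [ 0.00582643 -0.39993475 -0.096875  ] [ 9.55786534e-05  9.99626494e-01 -9.92461954e-03 -2.54629991e-02]
[ 0.97593169 -0.35095349 -7.14251404] [-0.03254926 -0.42262659 -0.08758121] [ 1.06063482e-04  9.99626770e-01 -9.94542539e-03 -2.54440316e-02]
```

View pics/s4.png

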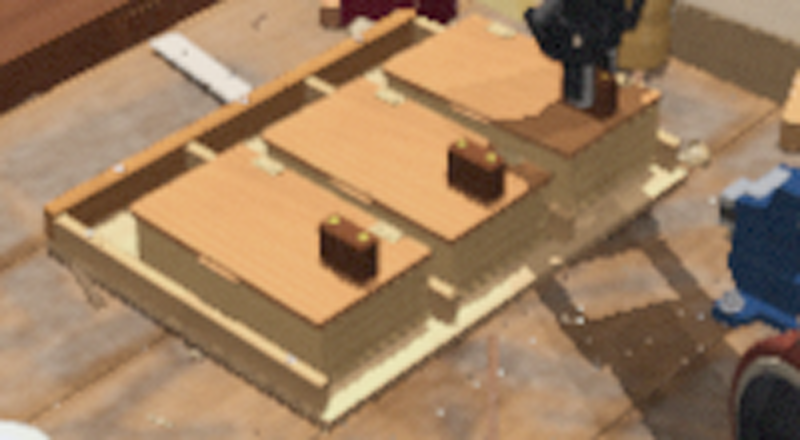

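The right box reads about 7 N, so it is the heavy one, and the two light boxes are still in place. I'll set it down, then slide it while holding the block.

Request:
play_rows:
  series:
    - [[-0.0008, 0, -0.0016, 0, -0.58, 0, 0], [-0.0008, 0, -0.0016, 0, -0.58, 0, 0], [-0.0007, 0, -0.0017, 0, -0.58, 0, 0], [-0.0007, 0, -0.0017, 0, -0.58, 0, 0], [-0.0007, 0, -0.0012, 0, -0.58, 0, 0], [0, 0, 0, 0, 0, 0, 0], [0, 0, 0, 0, 0, 0, 0]]

```text
time: 15.4
tool_pos: [0.5188, -0.1718, 0.0864]
tool_rot: [0.0, 1.0, -0.01, 0.0]
contact_force: [1.4, 1.4, -3.5]
gripper_width: 0.222
grasp_force: 59.3
```

Request:
play_rows:
  series:
    - [[0.001, 0, 0, 0, 0, 0, 0], [0.002, 0, 0, 0, 0, 0, 0], [0.003, 0, 0, 0, 0, 0, 0], [0.004, -0.0001, 0, 0, 0, 0, 0], [0.004, -0.0001, 0, 0, 0, 0, 0], [0.004, -0.0001, 0, 0, 0, 0, 0], [0.004, -0.0001, 0, 0, 0, 0, 0]]

```text
time: 16.1
tool_pos: [0.539, -0.1726, 0.0864]
tool_rot: [0.0, 1.0, -0.01, -0.003]
contact_force: [-8.2, 0.8, 4.7]
gripper_width: 0.221
grasp_force: 60.4
```

Request:
play_rows:
  series:
    - [[0.004, -0.0001, 0, 0, 0, 0, 0], [0.004, -0.0001, 0, 0, 0, 0, 0], [0.004, -0.0001, 0, 0, 0, 0, 0], [0.004, -0.0001, 0, 0, 0, 0, 0], [0.004, -0.0001, 0, 0, 0, 0, 0], [0.004, 0, 0, 0, 0, 0, 0], [0.003, 0, 0, 0, 0, 0, 0], [0, 0, 0, 0, 0, 0, 0]]

```text
time: 16.9
tool_pos: [0.5667, -0.1731, 0.0864]
tool_rot: [0.0, 1.0, -0.01, -0.002]
contact_force: [-4.9, 0.2, 2.7]
gripper_width: 0.22
grasp_force: 60.1
```

Request:
play_rows:
  series:
    - [[0.002, 0, 0, 0, 0, 0, 0], [0.002, 0, 0, 0, 0, 0, 0], [0.002, 0, 0, 0, 0, 0, 0], [0.002, 0, 0, 0, 0, 0, 0], [0.001, 0, 0, 0, 0, 0, 0], [0.001, 0, 0, 0, 0, 0, 0]]

```text
time: 17.5
tool_pos: [0.5759, -0.1732, 0.0864]
tool_rot: [0.0, 1.0, -0.01, -0.003]
contact_force: [-9.4, -0.1, 5.1]
gripper_width: 0.225
grasp_force: 60.3
```

```bash
python3 - <<'E'
from h import *
f=grab('top'); cv2.imwrite('pics/t2.png',cv2.resize(f['frame'][145:262,210:366],None,fx=5,fy=5,interpolation=2))
f=grab('scene'); cv2.imwrite('pics/s5.png',cv2.resize(f['frame'][170:280,230:380],None,fx=5,fy=5,interpolation=2))
E
```

```text
(no output)
```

View pics/t2.png

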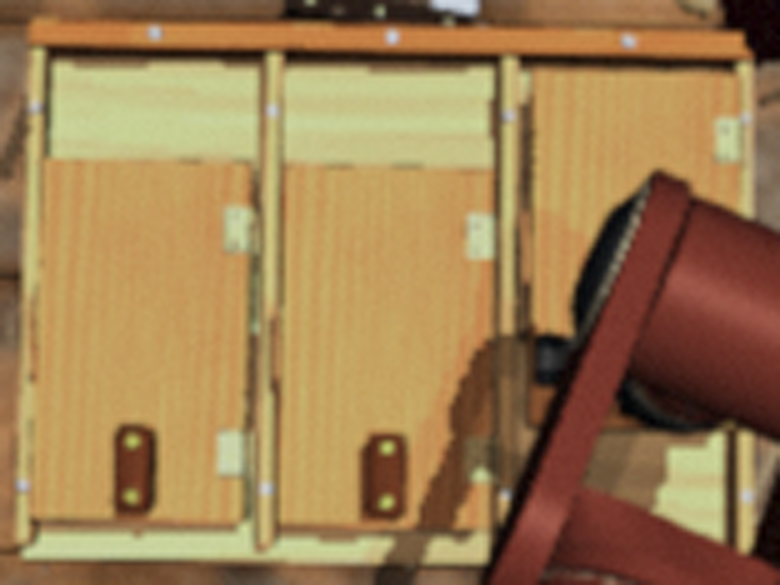

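The heavy box's lid far edge has moved from crop row 176 to row 69, about 57 mm. By ray-cast it is about 17 mm short of the stop (0.74 vs 0.758). I'll continue more slowly.

Request:
play_rows:
  series:
    - [[0.002, 0, 0, 0, 0, 0, 0], [0.002, 0, 0, 0, 0, 0, 0], [0.002, 0, 0, 0, 0, 0, 0], [0.002, 0, 0, 0, 0, 0, 0], [0.001, 0, 0, 0, 0, 0, 0]]

```text
time: 18.1
tool_pos: [0.585, -0.1732, 0.0864]
tool_rot: [0.0, 1.0, -0.01, -0.002]
contact_force: [-8.6, -0.5, 4.3]
gripper_width: 0.221
grasp_force: 60.2
```

Request:
play_rows:
  series:
    - [[0.001, 0, 0, 0, 0, 0, 0], [0.001, 0, 0, 0, 0, 0, 0], [0.001, 0, 0, 0, 0, 0, 0]]

```text
time: 18.4
tool_pos: [0.5879, -0.1732, 0.0864]
tool_rot: [0.0, 1.0, -0.01, -0.003]
contact_force: [-8.8, 0.4, 3.6]
gripper_width: 0.223
grasp_force: 60.2
```

Next come 1 mm rows in pairs, watching for Fx to rise past about −9 N.

Request:
play_rows:
  series:
    - [[0.001, 0, 0, 0, 0, 0, 0], [0.001, 0, 0, 0, 0, 0, 0]]

```text
time: 18.6
tool_pos: [0.5899, -0.1732, 0.0864]
tool_rot: [0.0, 1.0, -0.01, -0.003]
contact_force: [-8.9, 0.8, 4.4]
gripper_width: 0.217
grasp_force: 60.2
```

Request:
play_rows:
  series:
    - [[0.0007, 0, 0, 0, 0, 0, 0], [0.0007, 0, 0, 0, 0, 0, 0]]

```text
time: 18.8
tool_pos: [0.5913, -0.1732, 0.0864]
tool_rot: [0.0, 1.0, -0.01, -0.003]
contact_force: [-8.7, 0.2, 4.8]
gripper_width: 0.221
grasp_force: 60.2
```

Request:
play_rows:
  series:
    - [[0.0007, 0, 0, 0, 0, 0, 0], [0.0007, 0, 0, 0, 0, 0, 0]]

```text
time: 19.0
tool_pos: [0.5927, -0.1732, 0.0864]
tool_rot: [0.0, 1.0, -0.01, -0.003]
contact_force: [-9.4, -0.2, 4.6]
gripper_width: 0.223
grasp_force: 60.2
```

Request:
play_rows:
  series:
    - [[0.0006, 0, 0, 0, 0, 0, 0], [0.0006, 0, 0, 0, 0, 0, 0]]

```text
time: 19.2
tool_pos: [0.5932, -0.1732, 0.0864]
tool_rot: [0.0, 1.0, -0.01, -0.004]
contact_force: [-13.6, -0.6, 6.5]
gripper_width: 0.224
grasp_force: 60.7
```

Fx jumped from −9 to −13.6 N and motion stalled at x = 0.593, as predicted, so the box is home. Relaxing, releasing and rising.

Request:
play_rows:
  series:
    - [[0, 0, 0, 0, 0, 0, 0], [0, 0, 0, 0, 0, 0, 0.5], [0, 0, 0, 0, 0, 0, 0.7], [0, 0, 0, 0, 0, 0, 0.7], [0, 0, 0, 0, 0, 0, 0.7], [0, 0, 0.005, 0, 0, 0, 0.7], [0, 0, 0.015, 0, 0, 0, 0.7], [0, 0, 0.03, 0, 0, 0, 0.7], [0, 0, 0.04, 0, 0, 0, 0.7], [0, 0, 0.04, 0, 0, 0, 0.7]]

```text
time: 20.2
tool_pos: [0.5954, -0.1726, 0.2182]
tool_rot: [0.0, 1.0, -0.01, 0.0]
contact_force: [0.3, -0.2, 0.1]
gripper_width: 0.696
grasp_force: 0.0
```

Request:
play_rows:
  series:
    - [[-0.03, 0.01, 0.02, 0, 0, 0, 0.7], [-0.03, 0.02, 0, 0, 0, 0, 0.7], [-0.03, 0.02, 0, 0, 0, 0, 0.7], [-0.03, 0.02, 0, 0, 0, 0, 0.7], [-0.03, 0.02, 0, 0, 0, 0, 0.7], [0, 0.03, 0, 0, 0, 0, 0.7], [0, 0.03, 0, 0, 0, 0, 0.7], [0, 0, 0, 0, 0, 0, 0.7], [0, 0, 0, 0, 0, 0, 0.7]]

```text
time: 21.1
tool_pos: [0.4457, -0.0225, 0.2371]
tool_rot: [0.0, 1.0, -0.009, 0.001]
contact_force: [0.1, -0.9, 0.2]
gripper_width: 0.702
grasp_force: 0.0
```

```bash
python3 - <<'E'
from h import *
f=grab('top'); cv2.imwrite('pics/t3.png',cv2.resize(f['frame'][145:262,210:366],None,fx=5,fy=5,interpolation=2))
s=manip.state(); print(s['tool_pos'],s['contact_force'])
E
```

```text
[ 0.44574742 -0.02298311  0.23681362] [0.02754121 0.6640674  0.7688069 ]
```

View pics/t3.png

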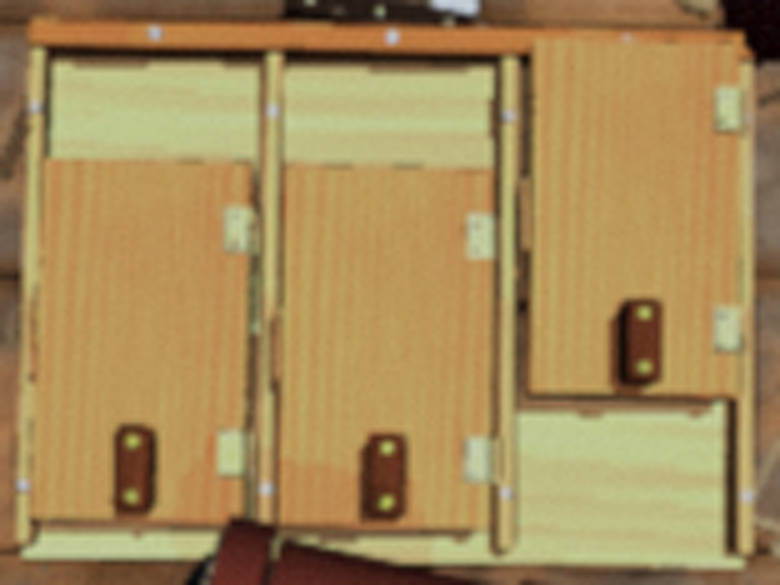

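The heavy box's lid edge is at crop row 39, exactly what the stop edge (row 57) plus lid parallax and overhang predicts, so it is home. The light boxes haven't moved (rows 158/165). Handing in.

```bash
python3 -c "
from plant import manip
print(manip.job_done())"
```

```text
the job is handed in; nothing more can be done
None
```

I tipped all three boxes from left to right; the right one was the heavy one (about 7 N), and it now stands home against the back stop and let go, with the light boxes back where they stood; the job is handed in (no verdict was returned).

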